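Sweep the loose vial caps into the catch tray

TASK

Three loose black vial caps lie on the microscopy desk: sweep all three along the desk into the open-fronted catch tray, so that each is wholly inside it and none sticks out through the mouth. Keep the caps flat on the desk all the way, none picked up or tipped over, and leave the closed vial, the dropper bottle and the slide box standing where they are.

Things in the scene. Friction and masses are not known exactly. Their poses are not given: they have to be found in the camera images.
- cap1: loose black plastic screw cap, a solid flat disc 34 mm in diameter (35 mm over its ribs) and 14 mm high, about 16 g, lying on the desk; slides freely under a light push. Origin: centre of its underside, z axis up
- cap2: a second loose cap, same as cap1
- cap3: a third loose cap, same as cap1
- tray: aluminium tray fixed to the desk: two side walls and a back wall, 28 mm high, 4 mm thick; fourth side open; floor level with the desk, no step. Inside 170 mm wide (its x) by 120 mm deep (its y). Origin: centre of the inside floor. y points inward: mouth at y = -60 mm, back wall's inner face at +60, side walls' inner faces at x = -85 and +85
- tray_mouth (a point): middle of the tray's open mouth, at desk height, same axes as the tray
- vial: closed low amber glass vial with a white paper band, standing upright, 30 mm in diameter and 42 mm tall with a black cap like the loose ones on top (34 mm in diameter, from 28 to 42 mm height), 45 g, loose; it stays. Origin: centre of its underside
- dropper: small white dropper bottle standing upright, 30 mm in diameter and 45 mm tall (body 24 mm high, then a cone-shaped tip), 30 g, loose, tips easily; it stays. Origin: centre of its underside
- slidebox: grey closed slide box, about 62 x 87 x 35 mm (x, y, z), 300 g, loose; it stays. Origin: centre of its underside
Not all that is in view belongs to the job. Of the things like the slidebox, leave any that is blue or brown; of the rest the smaller one is meant.

How it is judged:
By the outcome, as a careful person would: the job done as asked, in the order asked, and still so for the second after the job is handed in, with the robot touching nothing.
It also fails if it takes over 72 s, if anything falls off the work surface, if the arm or the gripper's body presses on something with over 40 N, if the wrist force passes 120 N, or if a joint passes its speed limit or range.

ROBOT

A 6-joint arm with a two-finger parallel gripper is mounted at the origin on the work surface. World frame = base frame: x ahead of the robot, y to its left, z up, the work surface at z = 0. Lengths are in m, angles in rad, forces in N, time in s.
With the tool pointing down it reaches from about 0.35 to 0.975 m from the base axis. Payload 4.9 kg.
Tool frame: the origin (TCP) lies midway between the tips of the shut fingers; the grasp point (between the pads) lies 19 mm behind it; z points along the fingers, y is the line along which they close (so a half turn about z gives the same grasp; the last joint's range is limited). The gripper opens to 85 mm and grips with 20 to 120 N. Pads are 22 mm wide; open, the fingers measure 114 mm over their backs; the gripper's body (76 mm by 85 mm) begins 54 mm behind the grasp point. The pads swing forward as they close: fully open they stand 13 mm farther back than shut.
Start: joints at [-1.262, 0.053, 1.613, -0, 1.476, -0.119], TCP at [0.259, -0.569, 0.231] pointing down, gripper open.
Joint ranges: [-3.01, 3.01], [-1.01, 2.22], [0.06, 2.58], [-1.02, 4.17], [0.09, 2.62], [-3.14, 3.14]. Speed limits (rad/s): [2.57, 2.57, 3.14, 3.14, 3.14, 3.14].

INTERFACE

Orientations are given as a rotation vector (axis times angle).
In Python, from station import sense, optics, ticket gives the robot as it stands.
- The arm moves only by the tool send_rows, never from a script. Its argument "plan" is one flat list of numbers, 6 for each row, row after row: the shift along the tool's x, y, z in mm, then the turn, a rotation vector about the tool's x, y, z in degrees. In form: [x, y, z, wx, wy, wz, x, y, z, wx, wy, wz, ...]. A call has 1 to 12 rows; each row is the pose to reach, as a shift and turn from the pose commanded when the call began, along the tool's axes at that moment; what a row does not reach only later rows make up. A row lasts 1/12 s, in which the tool goes at most 41.7 mm and 7.16 degrees, less where a joint would pass 70% of its speed; a pose out of reach is approached as far as the arm can. A call with a gripper value outside its range is refused whole. "claw" is the finger opening in mm, from 0 to 85.4, set as the call begins (left out, the last holds). The fingers move at their own pace and stop on an object; the grip force is fixed at half the most. Time passes only in rows, so rows that repeat a pose let the fingers close. It gives the time, the measured TCP pose, the force, the opening and the grip force at its end, in the units of the state.
- sense(): the state, without advancing time (a new reading comes with each control period).
- optics.camera(name): name is "side" or "top" or "wrist"; returns the picture (384x512x3 uint8, red, green, blue); there is no depth.
- optics.camera_info(name): a dict with "camera_matrix" (3x3 intrinsics, pixels), "k1" (the pictures are not rectified: a ray, as slopes to the right and down, at radius r is drawn at 1 + k1 r^2 times it, then the intrinsics apply), "R" (3x3) and "t" (3): a world point X has camera coordinates R X + t. Camera axes: x right, y down, z forward; pixel columns grow to the right and rows downward; lengths in m; the calibration is good to about 2 mm. A picture is of the moment at which its call begins: read the wrist's pose just before it. camera_info takes no time and is no camera call; for the wrist camera it gives the pose at the moment of the call.
- ticket.close_job(): hands the job in; it is judged then, once.
The state is a dict: "t": time; "joint_positions": joint angles; "dq": joint speeds; "joint_torque": joint torques, N m; "eef_pos": TCP position; "orientation": TCP orientation; "ft_force": force on the tool from outside, world axes, zero at the start; "ft_torque": the same for the moment, N m; "gripper_width": opening from 0.0 (shut) to 1.0 (fully open); "grip_force": force on a finger pad.
Only numpy, scipy, OpenCV 4.12 (cv2) and the standard library are available. Lean on these libraries where they do the work, as an engineer would, in place of code of your own. Each camera call takes 0.05 s, during which the arm holds its last target. There are 200 camera calls.

## Working session

There is one attempt and no reset: what is moved stays moved. The work goes in short steps, Python scripts to look and compute and a tool call to move; the robot and the scene stay as the last step left them, time stands still between calls to the robot, and variables do not carry over. Pictures are saved under pics/ and viewed, at most 10 in all, crops included, and the job is handed in when it is done.

Besides the shell and the picture viewer there is one more tool, called after "Request:" in YAML: its name, and indented under it one key for each argument. send_rows: Moves the arm, as the interface text tells. Its arguments: {"type":"object","properties":{"plan":{"type":"array"},"claw":{"type":"number"}},"required":["plan"]}

```bash
mkdir -p pics
cat > h.py <<'E'
import numpy as np, cv2
from station import sense, optics, ticket
def ray(name,uv,z,info=None):
    i=info or optics.camera_info(name); K=np.array(i["camera_matrix"]);R=np.array(i["R"]);t=np.array(i["t"])
    uv=np.atleast_2d(np.float64(uv)); d=cv2.undistortPoints(uv[:,None],K,np.array([i["k1"],0,0,0.]))[:,0]
    D=np.c_[d,np.ones(len(d))]@R; C=-R.T@t
    return C+D*((z-C[2])/D[:,2])[:,None]
def shot(name,fn):
    im=optics.camera(name)[:,:,::-1].copy(); cv2.imwrite('pics/'+fn,im); return im
E
python3 - <<'E'
from h import *
a=shot('top','top0.png');b=shot('side','side0.png')
cv2.imwrite('pics/top0b.png',cv2.resize(a,(800,600)))
for n in('top','side'):
    i=optics.camera_info(n);print(n,-np.array(i['R']).T@i['t'],i['k1'],np.array(i['camera_matrix'])[0,0])
s=sense();print(s['t'],s['eef_pos'],s['orientation'],s['gripper_width'])
E
```

```text
top [0.50873954 0.0297107  0.85382534] -0.11402799112093566 364.882586049486
side [ 0.37251646 -0.58636737  0.56657235] 0.03361423191930226 412.3355564444906
0.1 [ 0.25911466 -0.56814178  0.23016021] [-3.06818432e+00 -6.66495516e-01  2.84420751e-04] 0.9972140795918609
```

View pics/top0b.png

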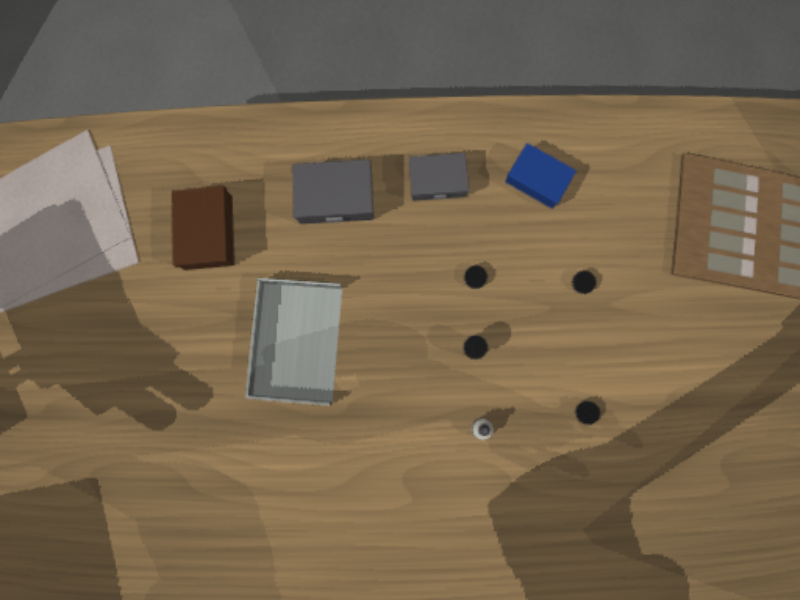

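View pics/side0.png

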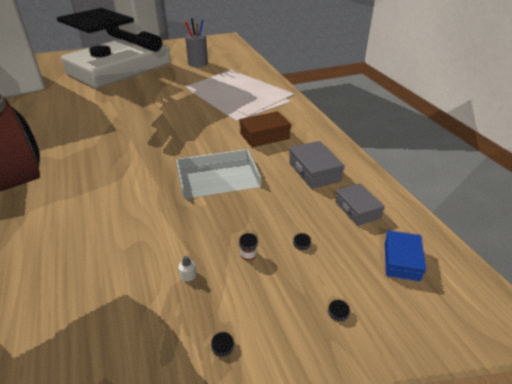

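The top picture (800x600) shows the tray at about (293,342), its mouth facing right. There are four black discs:
- (476,277), (584,282) and (588,412) are flat, with short shadows, so these are the loose caps.
- (476,347) has a long shadow, and in the side picture it has a white band at (248,246), so it is the vial.

The dropper is at (483,429). Slide boxes: brown (202,227), blue (541,176), large grey (333,190) and small grey (438,176). The small grey one is meant, and it stays put.

Run:
```python
from h import *
a=cv2.imread('pics/top0.png');b=cv2.imread('pics/side0.png')
def blobs(im):
    m=(im.max(2)<45).astype(np.uint8)
    n,l,s,c=cv2.connectedComponentsWithStats(m)
    return [(c[i],s[i]) for i in range(1,n) if 80<s[i][4]<500]
for nm,im in(('top',a),('side',b)):
    for c,s in blobs(im):
        print(nm,c.round(1),s, 'z14',ray(nm,c,.014)[0,:2].round(4),'z42',ray(nm,c,.042)[0,:2].round(4))
# tray rims & dropper (top)
sc=.64
for n,p,z in [('TL rim',(259,281),.028),('TR',(341,287),.028),('BR',(331,403),.028),('BL',(248,396),.028),('drop',(483,429),.045),('sb BR',(467,194),.035),('sb BL',(412,198),.035),('sbTR',(466,153),.035)]:
    print(n,ray('top',np.array(p)*sc,z)[0].round(4))
c1=cv2.resize(a[80:300,140:420],(790,620),interpolation=cv2.INTER_CUBIC)[:600]
cv2.imwrite('pics/crop1.png',c1)
```

```text
top [146.1 144.9] [144 121   5  48 148] z14 [0.7417 0.2971] z42 [0.7339 0.2882]
top [304.2 176.8] [298 170  14  14 149] z14 [ 0.6529 -0.078 ] z42 [ 0.6481 -0.0744]
top [373.6 180.2] [367 174  14  14 150] z14 [ 0.6406 -0.2413] z42 [ 0.6362 -0.2323]
top [303.9 221.7] [297 215  15  14 162] z14 [ 0.5485 -0.0729] z42 [ 0.5471 -0.0695]
top [375.9 263.6] [369 257  15  14 168] z14 [ 0.4479 -0.2341] z42 [ 0.4499 -0.2253]
side [99.8 50.8] [ 91  46  19  11 176] z14 [0.3664 1.1539] z42 [0.3667 1.0657]
side [ 28.5 135.6] [ 13 109  26  57 297] z14 [0.1433 0.5306] z42 [0.1549 0.474 ]
side [ 17.1 182.2] [  0 174  39  16 137] z14 [0.1311 0.3119] z42 [0.1434 0.2664]
side [247.9 240.6] [240 234  17  16 188] z14 [ 0.5557 -0.0472] z42 [ 0.5464 -0.0745]
side [301.8 240.6] [295 234  15  15 167] z14 [ 0.6524 -0.083 ] z42 [ 0.6382 -0.1085]
side [338.8 309.3] [330 301  19  19 272] z14 [ 0.6403 -0.2462] z42 [ 0.6267 -0.2634]
side [222.1 343.7] [212 333  21  23 372] z14 [ 0.447  -0.2402] z42 [ 0.4432 -0.2577]
TL rim [0.6523 0.2439 0.028 ]
TR [0.6399 0.1215 0.028 ]
BR [0.4718 0.138  0.028 ]
BL [0.4836 0.2592 0.028 ]
drop [ 0.4316 -0.076   0.045 ]
sb BR [ 0.7742 -0.0689  0.035 ]
sb BL [0.7703 0.0133 0.035 ]
sbTR [ 0.8391 -0.0706  0.035 ]
```

View pics/crop1.png

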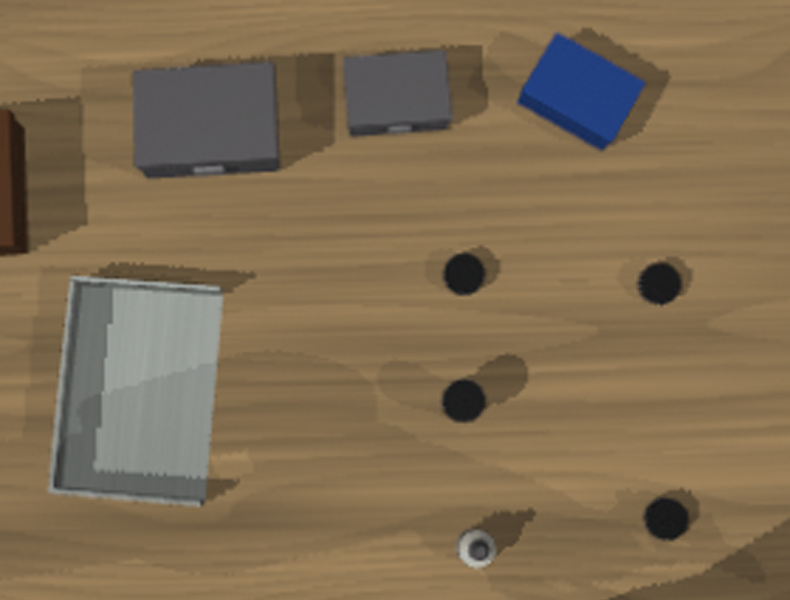

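Measured positions, with the two views agreeing to 6 mm or better:

| Item | x, y (m) |
|---|---|
| Cap A | (0.652, -0.080) |
| Cap B | (0.640, -0.243) |
| Cap C | (0.448, -0.237) |
| Vial | (0.547, -0.072) |
| Dropper | (0.432, -0.076) |
| Tray centre | about (0.562, 0.191), inward axis about (0.1, 0.995) |

I'll push with two fingers about 20 mm apart, so each cap nests between the tips. Tool x will point along world +y. The order is A, B, C.

Request:
send_rows:
  plan: [15, -6, 2, 0, 0, -4, 40, -17, 5, 0, 0, -10, 70, -30, 9, 0, 0, -16, 100, -43, 12, 0, 0, -22, 130, -56, 16, 0, 0, -28, 160, -69, 20, 0, 0, -34, 190, -82, 23, 0, 0, -40, 220, -94, 27, 0, 0, -46, 250, -107, 31, 0, 0, -52, 280, -120, 34, 0, 0, -58, 305, -131, 37, 0, 0, -63, 326, -140, 40, 0, 0, -65.5]
  claw: 20

```text
t: 1.1
eef_pos: [0.4987, -0.304, 0.1906]
orientation: [-2.215, -2.226, -0.0]
ft_force: [-0.0, -0.4, 0.1]
gripper_width: 0.232
grip_force: 0.0
```

```bash
cat > st.py <<'E'
from h import *
from scipy.spatial.transform import Rotation as Ro
s=sense();R=Ro.from_rotvec(s['orientation']).as_matrix()
print(s['t'],s['eef_pos'].round(4) if hasattr(s['eef_pos'],'round') else s['eef_pos'],'x',R[:,0].round(3),'z',R[:,2].round(3),s['gripper_width'],np.round(s['ft_force'],2))
E
python3 st.py
```

```text
1.1 [ 0.4987 -0.304   0.1906] x [-0.005  1.     0.001] z [-0.001  0.001 -1.   ] 0.23168861355391723 [-0.05 -0.37  0.11]
```

Request:
send_rows:
  plan: [20, 18, 10, 0, 0, 0, 45, 41, 30, 0, 0, 0, 70, 64, 50, 0, 0, 0, 95, 87, 70, 0, 0, 0, 120, 110, 90, 0, 0, 0, 145, 133, 105, 0, 0, 0, 164, 151, 120, 0, 0, 0, 172, 158, 135, 0, 0, 0, 172, 158, 155, 0, 0, 0, 172, 158, 173, 0, 0, 0, 172, 158, 182, 0, 0, 0, 172, 158, 186, 0, 0, 0]

```text
t: 2.1
eef_pos: [0.654, -0.1334, 0.0025]
orientation: [-2.218, -2.219, 0.003]
ft_force: [-0.8, -0.3, 0.1]
gripper_width: 0.233
grip_force: 0.0
```

```bash
python3 st.py; python3 -c "
from h import *
a=shot('side','s1.png');b=shot('wrist','w1.png');cv2.imwrite('pics/c1.png',np.hstack([cv2.resize(a[190:350,230:390],(400,400)),cv2.resize(b,(400,300)).copy() if 0 else cv2.copyMakeBorder(cv2.resize(b,(400,300)),0,100,0,0,0)]))"
```

```text
2.1 [ 0.654  -0.1334  0.0025] x [-0.     1.     0.001] z [-0.004  0.001 -1.   ] 0.23278760285638592 [-0.79 -0.32  0.06]
```

View pics/c1.png

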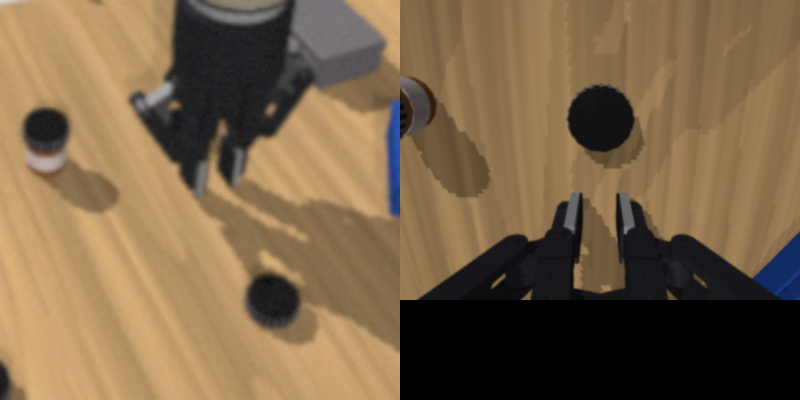

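The fingers are straight behind cap A: in the wrist view, the cap's centre and the gap between the fingers are both at column 600. Now pushing A.

Request:
send_rows:
  plan: [5, -1, 0, 0, 0, 0, 13, -3, 0, 0, 0, 0, 21, -5, 0, 0, 0, 0, 30, -7, 0, 0, 0, 0, 40, -9, 0, 0, 0, 0, 51, -12, 0, 0, 0, 0, 63, -14.5, 0, 0, 0, 0, 75, -17, 0, 0, 0, 0, 87, -20, 0, 0, 0, 0, 99, -23, 0, 0, 0, 0, 111, -26, 0, 0, 0, 0, 120, -28, 0, 0, 0, 0]

```text
t: 3.2
eef_pos: [0.6272, -0.0124, 0.0051]
orientation: [-2.22, -2.222, 0.0]
ft_force: [-0.1, -0.4, -0.1]
gripper_width: 0.232
grip_force: 0.1
```

```bash
python3 st.py; python3 -c "
from h import *
i=optics.camera_info('wrist');b=shot('wrist','w2.png');cv2.imwrite('pics/c2.png',b)
for p in [(256,150)]: print(ray('wrist',p,.014,i))"
```

```text
3.2 [ 0.6272 -0.0124  0.0051] x [-0.001  1.     0.   ] z [-0.  0. -1.] 0.23235555266433183 [-0.14 -0.42 -0.13]
[[0.62760118 0.04459617 0.014     ]]
```

View pics/c2.png

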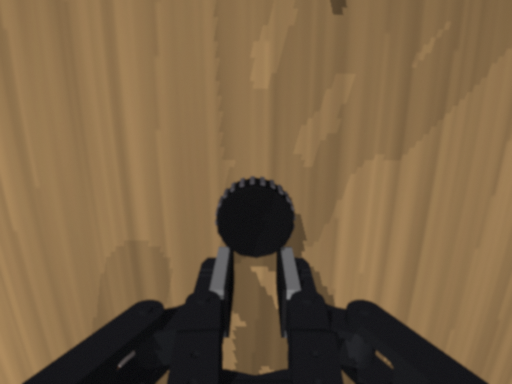

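Cap A sits centred between the fingertips at (256,217). I'll carry on into the tray.

Request:
send_rows:
  plan: [6, -2, 0, 0, 0, 0, 15, -4, 0, 0, 0, 0, 26, -7, 0, 0, 0, 0, 38, -10, 0, 0, 0, 0, 50, -13, 0, 0, 0, 0, 62, -16, 0, 0, 0, 0, 74, -19, 0, 0, 0, 0, 86, -22, 0, 0, 0, 0, 98, -25, 0, 0, 0, 0, 110, -27, 0, 0, 0, 0, 120, -26, 0, 0, 0, 0, 127, -25.5, 0, 0, 0, 0]

```text
t: 4.25
eef_pos: [0.6022, 0.1145, 0.0053]
orientation: [2.22, 2.223, 0.0]
ft_force: [-0.3, -0.4, 0.6]
gripper_width: 0.235
grip_force: 0.0
```

```bash
cat > blob.py <<'E'
from h import *
i=optics.camera_info('wrist');b=shot('wrist','wl.png')
m=(b.max(2)<45).astype(np.uint8);m[300:]=0
m=cv2.morphologyEx(m,cv2.MORPH_OPEN,np.ones((15,15)))
n,l,s,c=cv2.connectedComponentsWithStats(m)
for k in range(1,n):
    if s[k][4]>500: print('blob',c[k].round(),s[k],ray('wrist',c[k],.014,i)[0].round(4))
E
python3 st.py; python3 blob.py; python3 -c "
from h import *
cv2.imwrite('pics/t3.png',cv2.resize(shot('top','t3s.png')[150:290,130:330],(800,560)))"
```

```text
4.25 [0.6022 0.1145 0.0053] x [-0.001  1.     0.   ] z [ 0.  0. -1.] 0.2351893385750051 [-0.29 -0.43  0.61]
blob [255. 220.] [ 218  184   75   72 4441] [0.6022 0.1413 0.014 ]
```

View pics/wl.png

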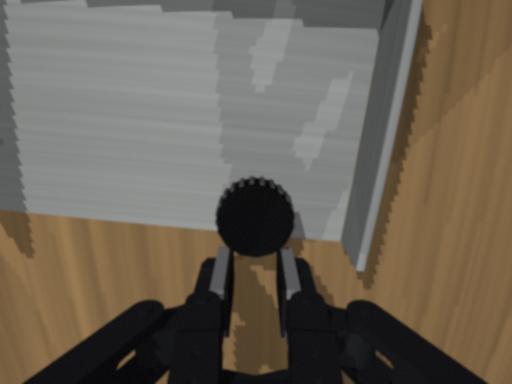

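Cap A is entering the mouth, clear of the right wall: the wall base is at column 345 and the cap at 256.

Request:
send_rows:
  plan: [5, 1, 0, 0, 0, 0, 13, 2, 0, 0, 0, 0, 23, 4, 0, 0, 0, 0, 34, 6, 0, 0, 0, 0, 45, 7, 0, 0, 0, 0, 56, 9, 0, 0, 0, 0, 65, 10, 0, 0, 0, 0, 72, 11, 0, 0, 0, 0, 76, 11.5, 0, 0, 0, 0, 78, 12, 0, 0, 0, 0, 78, 12, 0, 0, 0, 0, 72, 12, 0, 0, 0, 0]

```text
t: 5.35
eef_pos: [0.6142, 0.1854, 0.0053]
orientation: [-2.22, -2.223, -0.0]
ft_force: [0.1, -0.8, -0.1]
gripper_width: 0.239
grip_force: 0.0
```

```bash
python3 st.py; python3 blob.py
```

```text
5.35 [0.6142 0.1854 0.0053] x [-0.001  1.     0.   ] z [ 0.  0. -1.] 0.23866980912621455 [ 0.11 -0.76 -0.12]
blob [469.  14.] [ 431    0   81   27 1941] [0.6929 0.2943 0.014 ]
blob [255. 204.] [ 218  165   76   77 4674] [0.6143 0.2193 0.014 ]
```

Request:
send_rows:
  plan: [-12, 0, -3, 0, 0, 0, -15, 0, -35, 0, 0, 0, -20, 1, -75, 0, 0, 0, -45, 3, -95, 0, 0, 0, -85, 5, -95, 0, 0, 0, -125, 8, -95, 0, 0, 0, -165, 10, -95, 0, 0, 0, -205, 13, -95, 0, 0, 0, -245, 15, -95, 0, 0, 0, -285, 18, -95, 0, 0, 0, -325, 20, -95, 0, 0, 0, -350, 22, -95, 0, 0, 0]

```text
t: 6.4
eef_pos: [0.6354, -0.1701, 0.1008]
orientation: [2.224, 2.217, -0.001]
ft_force: [0.3, 0.5, 0.3]
gripper_width: 0.236
grip_force: 0.0
```

```bash
python3 st.py; python3 blob.py
```

```text
6.4 [ 0.6354 -0.1701  0.1008] x [ 0.003  1.    -0.002] z [ 0.    -0.002 -1.   ] 0.23645779335242642 [0.33 0.53 0.27]
blob [102.  51.] [  73   22   57   59 2865] [ 0.5381 -0.068   0.014 ]
blob [ 30. 274.] [  10  259   42   33 1227] [ 0.4538 -0.2323  0.014 ]
blob [266. 284.] [ 246  268   40   32 1195] [ 0.6439 -0.2393  0.014 ]
```

Request:
send_rows:
  plan: [-15, 1, 0, 0, 0, 0, -45, 2, 0, 0, 0, 0, -80, 4, 0, 0, 0, 0, -110, 5, 0, 0, 0, 0, -125, 5, 10, 0, 0, 0, -127, 5, 30, 0, 0, 0, -127, 5, 50, 0, 0, 0, -127, 5, 70, 0, 0, 0, -127, 5, 85, 0, 0, 0, -127, 5, 92, 0, 0, 0, -127, 5, 95, 0, 0, 0, -127, 5, 95, 0, 0, 0]

```text
t: 7.45
eef_pos: [0.6411, -0.2915, 0.0047]
orientation: [-2.22, -2.221, 0.0]
ft_force: [0.3, 0.5, 0.7]
gripper_width: 0.231
grip_force: 0.0
```

```bash
python3 st.py; python3 blob.py
```

```text
7.45 [ 0.6411 -0.2915  0.0047] x [-0.001  1.     0.001] z [-0.001  0.001 -1.   ] 0.23094507647089266 [0.31 0.55 0.73]
blob [259. 167.] [ 220  128   79   78 5036] [ 0.6427 -0.2412  0.014 ]
```

Cap B is centred ahead of the fingers, x 0.643 against 0.641. Pushing it past the vial.

Request:
send_rows:
  plan: [5, 0, 0, 0, 0, 0, 13, -1, 0, 0, 0, 0, 22, -2, 0, 0, 0, 0, 32, -3, 0, 0, 0, 0, 43, -4, 0, 0, 0, 0, 55, -5, 0, 0, 0, 0, 68, -7, 0, 0, 0, 0, 81, -8, 0, 0, 0, 0, 94, -9, 0, 0, 0, 0, 107, -10, 0, 0, 0, 0, 119, -11.5, 0, 0, 0, 0, 130, -12.5, 0, 0, 0, 0]

```text
t: 8.5
eef_pos: [0.6286, -0.1605, 0.0052]
orientation: [-2.221, -2.222, 0.0]
ft_force: [0.6, 0.4, 0.5]
gripper_width: 0.237
grip_force: 0.1
```

Request:
send_rows:
  plan: [10, -1, 0, 0, 0, 0, 21, -2, 0, 0, 0, 0, 33, -3, 0, 0, 0, 0, 45, -4, 0, 0, 0, 0, 57, -5, 0, 0, 0, 0, 69, -7, 0, 0, 0, 0, 81, -8, 0, 0, 0, 0, 93, -9, 0, 0, 0, 0, 105, -10, 0, 0, 0, 0, 116, -11.5, 0, 0, 0, 0, 125, -12.5, 0, 0, 0, 0, 131, -13, 0, 0, 0, 0]

```text
t: 9.5
eef_pos: [0.6155, -0.0297, 0.0053]
orientation: [-2.22, -2.222, 0.0]
ft_force: [0.5, -0.1, -0.5]
gripper_width: 0.233
grip_force: 0.1
```

```bash
python3 st.py; python3 blob.py
```

```text
9.5 [ 0.6155 -0.0297  0.0053] x [-0.001  1.     0.   ] z [-0.  0. -1.] 0.23343623319279627 [ 0.53 -0.07 -0.54]
blob [255. 220.] [ 218  185   75   71 4370] [ 0.6156 -0.0029  0.014 ]
```

Still nested. The rest of the way needs dy 203 and dx -47.

Request:
send_rows:
  plan: [5, -1, 0, 0, 0, 0, 13, -3, 0, 0, 0, 0, 23, -5, 0, 0, 0, 0, 34, -8, 0, 0, 0, 0, 46, -11, 0, 0, 0, 0, 58, -13, 0, 0, 0, 0, 70, -16, 0, 0, 0, 0, 82, -19, 0, 0, 0, 0, 94, -22, 0, 0, 0, 0, 106, -25, 0, 0, 0, 0, 117, -28, 0, 0, 0, 0, 128, -31, 0, 0, 0, 0]

```text
t: 10.55
eef_pos: [0.5844, 0.0982, 0.0053]
orientation: [2.221, 2.222, -0.0]
ft_force: [-0.3, -0.4, 0.3]
gripper_width: 0.232
grip_force: 0.0
```

Request:
send_rows:
  plan: [10, -3, 0, 0, 0, 0, 20, -5, 0, 0, 0, 0, 31, -7, 0, 0, 0, 0, 42, -10, 0, 0, 0, 0, 52, -12, 0, 0, 0, 0, 61, -14, 0, 0, 0, 0, 68, -15, 0, 0, 0, 0, 72, -16, 0, 0, 0, 0, 74, -16, 0, 0, 0, 0, 75, -16, 0, 0, 0, 0, 75, -16, 0, 0, 0, 0, 67, -16, 0, 0, 0, 0]

```text
t: 11.55
eef_pos: [0.5689, 0.1643, 0.0054]
orientation: [-2.22, -2.222, -0.001]
ft_force: [0.3, 0.5, 0.2]
gripper_width: 0.233
grip_force: 0.0
```

```bash
python3 st.py; python3 blob.py
```

```text
11.55 [0.5689 0.1643 0.0054] x [-0.001  1.     0.   ] z [ 0.  0. -1.] 0.23274000719057014 [0.32 0.53 0.23]
blob [365. 157.] [ 326  117   79   80 5118] [0.6132 0.2185 0.014 ]
blob [255. 202.] [ 218  167   75   73 4531] [0.5688 0.199  0.014 ]
```

Request:
send_rows:
  plan: [-12, 0, -3, 0, 0, 0, -15, 0, -35, 0, 0, 0, -20, -1, -75, 0, 0, 0, -45, -8, -95, 0, 0, 0, -83, -18, -95, 0, 0, 0, -121, -29, -95, 0, 0, 0, -159, -40, -95, 0, 0, 0, -197, -51, -95, 0, 0, 0, -235, -62, -95, 0, 0, 0, -273, -73, -95, 0, 0, 0, -305, -82, -95, 0, 0, 0, -330, -90, -95, 0, 0, 0]

```text
t: 12.6
eef_pos: [0.4774, -0.1694, 0.1008]
orientation: [2.223, 2.218, -0.001]
ft_force: [-0.8, -0.2, -0.2]
gripper_width: 0.236
grip_force: 0.0
```

```bash
python3 st.py; sed -i 's/m\[300:\]=0/m[330:]=0/' blob.py; python3 blob.py
```

```text
12.6 [ 0.4774 -0.1694  0.1008] x [ 0.002  1.    -0.001] z [ 0.001 -0.001 -1.   ] 0.23558772492258984 [-0.76 -0.24 -0.16]
blob [379.  51.] [ 351   21   58   61 2896] [ 0.5564 -0.0679  0.014 ]
blob [180. 314.] [ 119  291  112   39 3166] [ 0.4157 -0.2681  0.014 ]
blob [330. 314.] [ 280  291  111   39 3145] [ 0.5388 -0.2685  0.014 ]
```

Request:
send_rows:
  plan: [-15, -4, 0, 0, 0, 0, -45, -11, 0, 0, 0, 0, -80, -20, 0, 0, 0, 0, -110, -27, 0, 0, 0, 0, -122, -30, 10, 0, 0, 0, -124, -30, 30, 0, 0, 0, -124, -30, 50, 0, 0, 0, -124, -30, 70, 0, 0, 0, -124, -30, 85, 0, 0, 0, -124, -30, 92, 0, 0, 0, -124, -30, 95, 0, 0, 0, -124, -30, 95, 0, 0, 0]

```text
t: 13.65
eef_pos: [0.4484, -0.2897, 0.0047]
orientation: [-2.22, -2.221, 0.0]
ft_force: [-0.5, 0.2, 0.3]
gripper_width: 0.235
grip_force: 0.0
```

```bash
python3 st.py; sed -i 's/m\[330:\]=0/m[280:]=0/' blob.py; python3 blob.py; cp pics/wl.png pics/wC.png
```

```text
13.65 [ 0.4484 -0.2897  0.0047] x [-0.     1.     0.001] z [-0.001  0.001 -1.   ] 0.23535785047637203 [-0.46  0.19  0.31]
blob [255. 154.] [ 215  115   80   80 5179] [ 0.4483 -0.2344  0.014 ]
```

View pics/wC.png

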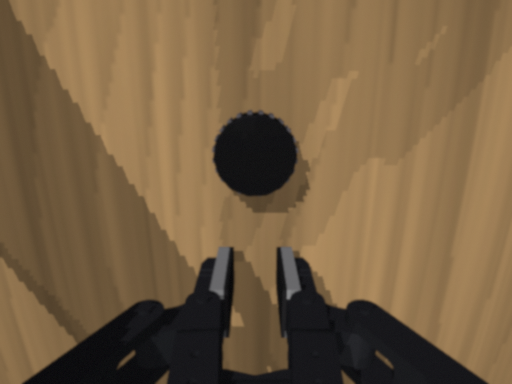

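The fingers are lined up on cap C at (255,154), and the gap between the fingers is centred on column 256. Next I'll check how far the finger linkage flares at vial height before threading the gap between the dropper and the vial.

Run:
```python
from h import *
i=optics.camera_info('wrist');R=np.array(i['R']);C=-R.T@np.array(i['t']);p=np.array(sense()['eef_pos'])
print('cam rel',(C-p).round(3))
for uv in [(222,250),(208,262),(200,285),(160,303),(140,303),(100,330),(25,380)]:
    q=ray('wrist',uv,0.,i)[0]
    for off in(.01,0.,-.01):
        X=C+(q-C)*((p[1]+off-C[1])/(q[1]-C[1])); print(uv,off,((X-p)[[0,2]]*1000).round(),end=' ')
    print()
# vial, dropper now from side image
b=cv2.imread('pics/side0.png')
m=cv2.inRange(cv2.imread('pics/top0.png'),(120,120,120),(255,255,255));n,l,s,c=cv2.connectedComponentsWithStats(m)
for k in range(1,n):
    if 20<s[k][4]<300: print(c[k],s[k],ray('top',c[k],.024)[0].round(4))
```

```text
cam rel [-0.     0.084  0.143]
(222, 250) 0.01 [-15.   4.] (222, 250) 0.0 [-17. -14.] (222, 250) -0.01 [-19. -33.] 
(208, 262) 0.01 [-20.  15.] (208, 262) 0.0 [-23.  -2.] (208, 262) -0.01 [-25. -19.] 
(200, 285) 0.01 [-21.  32.] (200, 285) 0.0 [-24.  17.] (200, 285) -0.01 [-26.   2.] 
(160, 303) 0.01 [-33.  43.] (160, 303) 0.0 [-38.  30.] (160, 303) -0.01 [-42.  17.] 
(140, 303) 0.01 [-40.  44.] (140, 303) 0.0 [-46.  30.] (140, 303) -0.01 [-51.  17.] 
(100, 330) 0.01 [-49.  58.] (100, 330) 0.0 [-55.  46.] (100, 330) -0.01 [-62.  35.] 
(25, 380) 0.01 [-61.  78.] (25, 380) 0.0 [-69.  70.] (25, 380) -0.01 [-78.  61.] 
[480.94444444 117.04166667] [477 112   8  11  72] [ 0.7899 -0.5252  0.024 ]
[480.17808219 130.04109589] [477 125   8  11  73] [ 0.7566 -0.5181  0.024 ]
[479.52564103 143.75641026] [476 139   8  11  78] [ 0.722  -0.5114  0.024 ]
[478.48148148 157.18518519] [475 152   8  11  81] [ 0.6887 -0.5041  0.024 ]
[477.48192771 171.06024096] [474 166   8  11  83] [ 0.6547 -0.4971  0.024 ]
[190.62857143 180.05714286] [165 178  53   5  70] [0.6508 0.1862 0.024 ]
[162.38518519 224.54814815] [157 180  21  77 135] [0.5492 0.252  0.024 ]
[193.70731707 257.02439024] [179 255  32   5  41] [0.4743 0.1797 0.024 ]
[306.35185185 275.75925926] [303 269  11  13  54] [ 0.4271 -0.0724  0.024 ]
```

Flare result: the linkage reaches ±40–50 mm sideways at vial height, so it won't fit between the vial and the dropper. Instead I'll push C in +x first, over to B's old lane, and then repeat the B route.

Request:
send_rows:
  plan: [0, 0, -25, 0, 0, 0, 0, 0, -60, 0, 0, 5, 0, 0, -90, 0, 0, 12, 5, -6, -95, 0, 0, 19, 12, -14, -95, 0, 0, 26, 20, -22, -95, 0, 0, 33, 28, -30, -95, 0, 0, 40, 36, -38, -95, 0, 0, 44, 44, -46, -95, 0, 0, 45, 52, -54, -95, 0, 0, 45, 55, -57, -95, 0, 0, 45, 55, -57, -95, 0, 0, 45]

```text
t: 14.7
eef_pos: [0.392, -0.235, 0.1014]
orientation: [2.9, 1.202, 0.002]
ft_force: [-0.4, -0.3, -0.1]
gripper_width: 0.234
grip_force: 0.0
```

Request:
send_rows:
  plan: [0, 0, 0, 0, 0, 6, 0, 0, 0, 0, 0, 13, 0, 0, 0, 0, 0, 20, 0, 0, 0, 0, 0, 27, 0, 0, 0, 0, 0, 34, 0, 0, 0, 0, 0, 40, 0, 0, 10, 0, 0, 44, 0, 0, 30, 0, 0, 45, 0, 0, 55, 0, 0, 45, 0, 0, 78, 0, 0, 45, 0, 0, 91, 0, 0, 45, 0, 0, 95, 0, 0, 45]

```text
t: 15.7
eef_pos: [0.3909, -0.2344, 0.0032]
orientation: [-3.139, -0.0, 0.004]
ft_force: [0.0, 1.3, 0.1]
gripper_width: 0.239
grip_force: 0.0
```

```bash
python3 st.py; python3 blob.py
```

```text
15.7 [ 0.3909 -0.2344  0.0032] x [ 1.     0.    -0.003] z [-0.003  0.002 -1.   ] 0.23887119282655736 [0.02 1.31 0.08]
blob [259. 146.] [ 219  106   82   81 5386] [ 0.4494 -0.2356  0.014 ]
```

Aligned on C, y -0.2356 against -0.2344. Pushing along +x by 220 mm.

Request:
send_rows:
  plan: [5, 0, 0, 0, 0, 0, 13, 0, 0, 0, 0, 0, 21, 0, 0, 0, 0, 0, 30, 0, 0, 0, 0, 0, 40, 0, 0, 0, 0, 0, 51, 0, 0, 0, 0, 0, 62, 0, 0, 0, 0, 0, 74, 0, 0, 0, 0, 0, 86, 0, 0, 0, 0, 0, 98, 0, 0, 0, 0, 0, 110, 0, 0, 0, 0, 0, 122, 0, 0, 0, 0, 0]

```text
t: 16.75
eef_pos: [0.5152, -0.2348, 0.0052]
orientation: [-3.142, -0.001, 0.0]
ft_force: [-0.3, -0.4, -1.1]
gripper_width: 0.24
grip_force: 0.1
```

Request:
send_rows:
  plan: [11, 0, 0, 0, 0, 0, 22, 0, 0, 0, 0, 0, 34, 0, 0, 0, 0, 0, 46, 0, 0, 0, 0, 0, 58, 0, 0, 0, 0, 0, 70, 0, 0, 0, 0, 0, 81, 0, 0, 0, 0, 0, 90, 0, 0, 0, 0, 0, 96, 0, 0, 0, 0, 0, 98, 0, 0, 0, 0, 0, 98, 0, 0, 0, 0, 0, 90, 0, 0, 0, 0, 0]

```text
t: 17.75
eef_pos: [0.6044, -0.2351, 0.0055]
orientation: [3.141, 0.001, 0.001]
ft_force: [0.5, 0.3, 0.2]
gripper_width: 0.237
grip_force: 0.0
```

```bash
python3 st.py; python3 blob.py
```

```text
17.75 [ 0.6044 -0.2351  0.0055] x [1.    0.001 0.001] z [ 0.001 -0.    -1.   ] 0.23696124646852224 [0.49 0.34 0.16]
blob [255. 201.] [ 217  165   76   74 4587] [ 0.6391 -0.2345  0.014 ]
```

Request:
send_rows:
  plan: [-10, 0, -5, 0, 0, 0, -12, 0, -35, 0, 0, 0, -12, 0, -70, 0, 0, -3, -5, 6, -95, 0, 0, -10, 2, 14, -95, 0, 0, -17, 9, 22, -95, 0, 0, -24, 16, 31, -95, 0, 0, -31, 23, 40, -95, 0, 0, -38, 30, 49, -95, 0, 0, -43, 34, 54, -95, 0, 0, -45, 35, 55, -95, 0, 0, -45, 35, 55, -95, 0, 0, -45]

```text
t: 18.8
eef_pos: [0.6381, -0.2902, 0.1001]
orientation: [-2.903, -1.2, 0.001]
ft_force: [-1.3, 1.1, -0.1]
gripper_width: 0.23
grip_force: 0.0
```

Request:
send_rows:
  plan: [0, 0, 0, 0, 0, -6, 0, 0, 0, 0, 0, -13, 0, 0, 0, 0, 0, -20, 0, 0, 0, 0, 0, -27, 0, 0, 0, 0, 0, -34, 0, 0, 0, 0, 0, -40, 0, 0, 10, 0, 0, -44, 0, 0, 30, 0, 0, -45, 0, 0, 55, 0, 0, -45, 0, 0, 78, 0, 0, -45, 0, 0, 91, 0, 0, -45, 0, 0, 95, 0, 0, -45]

```text
t: 19.8
eef_pos: [0.6362, -0.2884, 0.0017]
orientation: [-2.218, -2.217, 0.002]
ft_force: [-0.5, 0.3, -0.4]
gripper_width: 0.236
grip_force: 0.0
```

```bash
python3 st.py; python3 blob.py
```

```text
19.8 [ 0.6362 -0.2884  0.0017] x [0.    1.    0.003] z [-0.005  0.003 -1.   ] 0.2357470476988925 [-0.5   0.28 -0.39]
blob [258. 156.] [ 218  116   82   82 5397] [ 0.6376 -0.2333  0.014 ]
```

Request:
send_rows:
  plan: [5, 0, 0, 0, 0, 0, 13, 0, 0, 0, 0, 0, 22, -1, 0, 0, 0, 0, 32, -2, 0, 0, 0, 0, 43, -3, 0, 0, 0, 0, 55, -4, 0, 0, 0, 0, 68, -5, 0, 0, 0, 0, 81, -6, 0, 0, 0, 0, 94, -7, 0, 0, 0, 0, 107, -8, 0, 0, 0, 0, 119, -9, 0, 0, 0, 0, 130, -10, 0, 0, 0, 0]

```text
t: 20.85
eef_pos: [0.6286, -0.1585, 0.0052]
orientation: [-2.221, -2.222, 0.0]
ft_force: [-0.1, -0.4, -0.5]
gripper_width: 0.232
grip_force: 0.1
```

Request:
send_rows:
  plan: [10, -1, 0, 0, 0, 0, 21, -2, 0, 0, 0, 0, 33, -3, 0, 0, 0, 0, 45, -4, 0, 0, 0, 0, 57, -5, 0, 0, 0, 0, 69, -6, 0, 0, 0, 0, 81, -7, 0, 0, 0, 0, 93, -8, 0, 0, 0, 0, 105, -9, 0, 0, 0, 0, 116, -10, 0, 0, 0, 0, 125, -11, 0, 0, 0, 0, 131, -12, 0, 0, 0, 0]

```text
t: 21.85
eef_pos: [0.6166, -0.0277, 0.0053]
orientation: [-2.22, -2.222, -0.0]
ft_force: [0.0, -0.2, 1.2]
gripper_width: 0.236
grip_force: 0.1
```

```bash
python3 st.py; python3 blob.py
```

```text
21.85 [ 0.6166 -0.0277  0.0053] x [-0.001  1.     0.   ] z [-0.  0. -1.] 0.23560263510930374 [ 0.02 -0.16  1.24]
blob [255. 220.] [ 218  185   75   71 4364] [ 0.6166 -0.0009  0.014 ]
```

Cap C is past the vial. I'll go a little further straight, then turn 25° left and come into the mouth left of B.

Request:
send_rows:
  plan: [8, -1, 0, 0, 0, 0, 18, -1, 0, 0, 0, 0, 29, -2, 0, 0, 0, 0, 40, -3, 0, 0, 0, 0, 50, -5, 0, 0, 0, -3, 59, -8, 0, 0, 0, -6, 68, -11, 0, 0, 0, -9.5, 76, -15, 0, 0, 0, -13, 84, -19, 0, 0, 0, -16.5, 92, -23, 0, 0, 0, -20, 99, -27, 0, 0, 0, -23, 105, -30, 0, 0, 0, -25]

```text
t: 22.9
eef_pos: [0.5863, 0.0772, 0.0053]
orientation: [-1.684, -2.652, -0.0]
ft_force: [0.6, -0.2, -0.2]
gripper_width: 0.233
grip_force: 0.1
```

```bash
python3 st.py; python3 blob.py
```

```text
22.9 [0.5863 0.0772 0.0053] x [-0.425  0.905  0.   ] z [-0.  0. -1.] 0.23298615849980162 [ 0.56 -0.17 -0.2 ]
blob [349.  15.] [ 309    0   84   37 2497] [0.572 0.188 0.014]
blob [472.  22.] [ 434    0   78   48 3262] [0.6145 0.2076 0.014 ]
blob [255. 220.] [ 218  185   75   71 4413] [0.5752 0.1015 0.014 ]
```

Still nested. Final push: 82 mm forward and 9 mm left, then back off.

Request:
send_rows:
  plan: [6, -1, 0, 0, 0, 0, 15, -2, 0, 0, 0, 0, 26, -3, 0, 0, 0, 0, 38, -4, 0, 0, 0, 0, 50, -5, 0, 0, 0, 0, 61, -6, 0, 0, 0, 0, 70, -7, 0, 0, 0, 0, 77, -8, 0, 0, 0, 0, 81, -9, 0, 0, 0, 0, 82, -9, 0, 0, 0, 0, 82, -9, 0, 0, 0, 0, 74, -9, 0, 0, 0, 0]

```text
t: 23.95
eef_pos: [0.5471, 0.1396, 0.0052]
orientation: [-1.686, -2.65, -0.0]
ft_force: [0.3, -0.6, -0.6]
gripper_width: 0.237
grip_force: 0.0
```

```bash
python3 st.py; python3 blob.py
```

```text
23.95 [0.5471 0.1396 0.0052] x [-0.424  0.906  0.   ] z [-0.  0. -1.] 0.2368926395554468 [ 0.33 -0.55 -0.63]
blob [359. 180.] [ 320  143   78   76 4795] [0.5671 0.1981 0.014 ]
blob [471. 184.] [ 434  148   75   73 4440] [0.6118 0.2174 0.014 ]
blob [254. 202.] [ 217  165   76   74 4579] [0.5322 0.1715 0.014 ]
```

Request:
send_rows:
  plan: [-10, 0, -3, 0, 0, 0, -12, 0, -30, 0, 0, 0, -12, 0, -65, 0, 0, 0, -15, 0, -100, 0, 0, 0, -35, 0, -130, 0, 0, 0, -70, 0, -150, 0, 0, 0, -105, 0, -160, 0, 0, 0, -140, 0, -165, 0, 0, 0, -175, 0, -170, 0, 0, 0, -205, 0, -170, 0, 0, 0, -220, 0, -170, 0, 0, 0, -220, 0, -170, 0, 0, 0]

```text
t: 25.0
eef_pos: [0.6412, -0.0641, 0.1755]
orientation: [1.693, 2.645, -0.001]
ft_force: [0.1, 1.4, -0.6]
gripper_width: 0.233
grip_force: 0.0
```

```bash
python3 st.py; python3 -c "
from h import *
a=shot('top','t9.png');b=shot('side','s9.png')
cv2.imwrite('pics/c9.png',np.vstack([cv2.resize(a[150:290,130:330],(490,343)),cv2.resize(b[130:300,150:390],(490,255),)]))
for nm,im in(('top',a),('side',b)):
  m=(im.max(2)<45).astype(np.uint8);n,l,s,c=cv2.connectedComponentsWithStats(m)
  for k in range(1,n):
    if 80<s[k][4]<400: print(nm,c[k].round(1),s[k][4],ray(nm,c[k],.014)[0,:2].round(4),ray(nm,c[k],.042)[0,:2].round(4))
"
```

```text
25.0 [ 0.6412 -0.0641  0.1755] x [-0.419  0.908 -0.001] z [ 0.    -0.001 -1.   ] 0.2326141570146001 [ 0.07  1.41 -0.61]
top [285.  109.8] 159 [ 0.818  -0.0398] [ 0.8077 -0.0374]
top [316.8 174.8] 390 [ 0.6569 -0.1077] [ 0.6519 -0.1031]
top [365.5 191.9] 392 [ 0.6135 -0.22  ] [ 0.61   -0.2117]
top [179. 197.] 143 [0.613  0.2155] [0.6096 0.2093]
top [187.3 215.9] 145 [0.5684 0.1961] [0.5664 0.1905]
top [198.7 231.2] 145 [0.5327 0.1694] [0.5319 0.1648]
side [99.9 51. ] 179 [0.3665 1.1516] [0.3668 1.0636]
side [305.5  53.6] 103 [1.1088 0.8502] [1.0715 0.7774]
side [234.5 164.5] 83 [0.6126 0.2112] [0.6005 0.1708]
side [218.8 172.8] 87 [0.5673 0.1905] [0.5574 0.1512]
side [207.3 182.1] 100 [0.5324 0.1639] [0.5243 0.1259]
side [247.9 240.5] 184 [ 0.5559 -0.0469] [ 0.5467 -0.0743]
```

View pics/c9.png

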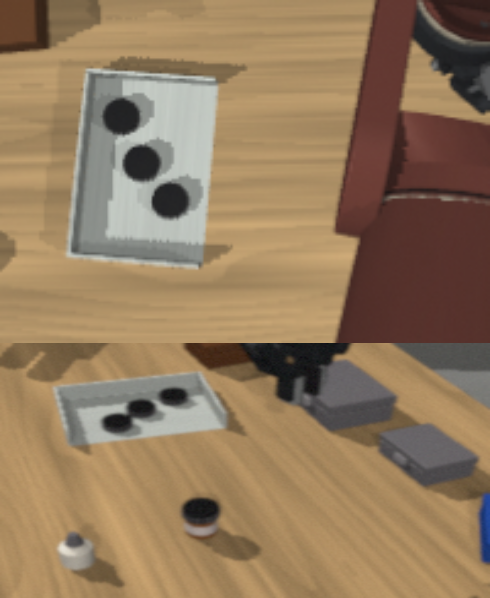

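All three caps lie flat inside the tray, at crop pixels (122,116), (141,162) and (171,200), well behind the mouth edge. The vial is within 0.1 px of its first position, the dropper and small grey box look unmoved, and the arm is clear. Handing in.

```bash
python3 -c "
from h import *
print(ticket.close_job())"
```

```text
the job is handed in; nothing more can be done
None
```

All three caps were swept flat into the catch tray and sit wholly inside it, with the vial, dropper bottle and slide box left standing in place; I handed the job in at about 25 s of the 72 s allowed, and no verdict came back.

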